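# Weigh a controller knob and fit it to the shaft it belongs on

### The job

This editing controller's jog knob is solid and its level knob is hollow, but they look the same. Set the loose knob gently on the free pan of the check balance, let go and wait for the beam to settle: if it is heavier than the brass reference weight, fit it on the jog shaft inside the raised ring, if it is lighter, on the plain shaft beside it. The shafts have flats and stand at any angle, so feel for the flats with light pressure while turning the knob until it drops on, never forcing it, and leave it fully home.

Things in the scene. Friction and masses are not known exactly. Their poses are not given: they have to be found in the camera images.
- knob_center (a point): centre, half-way up, of the loose aluminium knob: upright disc 44 mm across, 32 mm high (16 mm above and below this point), knurled upper half, dark index line on top along its +x, z up. Its hidden weight is 96 to 224 g
- knob: the same knob, origin at the centre of its underside. The underside is hollow, 33 mm wide; 5 mm up inside it is the mouth of an oblong bore, 17 mm along the knob's x by 8.5 mm along its y, 14 mm deep. It fits a shaft either way round (180 degrees)
- check_balance: fixed balance, grey base 80 x 258 mm, origin under its centre. Equal-arm beam along its y, 56 mm above the bench, arms 112 mm. Each end carries a flat steel pan, 72 mm across with a 2 mm rim, that stays level. The +y pan is free; the -y pan keeps the brass reference weight (160 g). Scale plate and pointer at the middle, up to 130 mm high
- pan_seat (a point): centre of the free (+y) pan's upper surface; moves with the beam about 19 mm up and down from 86 mm above the bench (level); at the bottom it meets a rubber stop
- beam (a joint): beam tilt in rad: 0 level, positive = free pan down (load heavier than the reference), negative = free pan up (lighter, or empty); stops at -0.17 and 0.17. 1 g of difference tips it about 0.0075 rad; damped, settles within about 2 s
- controller: fixed desktop controller, 130 x 224 mm, flat panel 46 mm above the bench, origin under its centre, front to -x. Two bare steel shafts 116 mm apart along its y: the jog shaft at +y inside a raised aluminium ring (84 mm across, 2.5 mm high), the level shaft at -y on plain panel with small dial ticks
- jog_washer: white nylon washer (41 mm across, 2 mm thick) round the jog shaft (in the ring); origin at the centre of its upper face, z up. Shaft: upright flat tang 15 x 6 mm in section, bevelled at the top, 17 mm above this point, over a round bush 18 mm across and 4 mm high. Its angle is not measured; it is stiff to turn (0.04 N m). A fitted knob's underside rests on the washer (its centre 16 mm above this point); at a wrong angle it stops 12 mm up
- level_washer: the same washer for the level shaft (plain panel, dial ticks); tang, bush and heights as for the jog shaft, at its own unmeasured angle. A knob starts to slip on when its bore is within about 15 degrees of the tang and 2 mm of the axis
Not all that is in view belongs to the job. Of the things shaped like the knob, the aluminium one is meant.

How it is judged (in metres and radians):
On the way:
1. the knob lies on the free pan, let go, and the beam has come to rest (horizontal distance between knob_center and pan_seat below 0.02 m and z of knob_center in the frame of pan_seat between 0.012 and 0.02 m and contact force between the fingers and knob below 0.02 N and contact force between anything else and knob above 0.3 N and velocity of joint beam between -0.03 and 0.03 rad/s), for 0.5 s.
At the end, for the whole second after the job is handed in: knob released, at rest and fully home on a shaft (centre within 3 mm of the axis, underside within 2.5 mm of the washer, upright within 0.08 rad): the jog shaft in the ring if heavier than the 160 g reference, the level shaft if lighter; within 5 % of the reference either counts (contact force between the fingers and knob below 0.05 N and linear speed of knob below 0.02 m/s and ((horizontal distance between knob_center and jog_washer below 0.003 m and z of knob_center in the frame of jog_washer between 0.013 and 0.0185 m and angle between knob_center's own z axis and vertical below 0.08 rad and contact force between knob and jog_washer above 1.491 N) or (horizontal distance between knob_center and level_washer below 0.003 m and z of knob_center in the frame of level_washer between 0.013 and 0.0185 m and angle between knob_center's own z axis and vertical below 0.08 rad and contact force between knob and level_washer below 1.648 N))); the robot touches nothing.
It fails at once if the balance is pressed or struck with more than 25 N (contact force between any of knob, the fingers, the arm and check_balance above 25 N).
It fails at once if the controller or a shaft is pressed or wedged with more than 40 N (contact force between any of knob, the fingers, the arm and controller above 40 N).
It also fails if it takes over 64 s, if anything falls off the work surface, if the arm or the gripper's body presses on something with over 40 N, if the wrist force passes 120 N, or if a joint passes its speed limit or range.

### The arm

A 6-joint arm with a two-finger parallel gripper is mounted at the origin on a cart in front of the work surface, level with it; the furniture and walls round the work are solid. World frame = base frame: x ahead of the robot, y to its left, z up, the work surface at z = 0. Lengths are in m, angles in degrees, forces in N, time in s.
With the tool pointing down it reaches from about 0.25 to 0.725 m from the base axis. Payload 4 kg.
Tool frame: the origin (TCP) lies at the very end of the fingers, on their centre line; the grasp point (between the pads) lies robot.pinch_z behind it (robot.pinch_z is the distance from the TCP to the grasp point, in m); z points along the fingers, y is the direction in which the jaws open and shut (so a half turn about z gives the same grasp; the last joint's range is limited). The gripper opens to 85 mm and grips with 20 to 120 N. Pads are 22 mm wide; open, the fingers measure 114 mm over their backs; the gripper's body (76 mm by 85 mm) begins 54 mm behind the grasp point. The pads swing forward as they close: fully open they stand 13 mm farther back than shut.
Start: joints at [64.458, 13.785, 0.286, 76.501, 0, 90], TCP at [0.216, 0.451, 0.231] pointing down, gripper open.
Joint ranges: [-155.79, 155.79], [-60.16, 107.12], [-62.33, 73.08], [-114, 123.19], [-81.49, 82.49], [-180, 180]. Speed limits (degrees/s): [159.86, 159.86, 180, 180, 180, 180].

### API

Orientations are given as [roll, pitch, yaw] about the fixed x, y, z axes, in that order (R = Rz(yaw) Ry(pitch) Rx(roll)).
In Python, from rig import telemetry, viewer, robot, spotter gives the robot as it stands. The module is installed in compiled form; this text tells all that it offers.
- The arm moves only by the shell command python3 -m inch 'ROWS'. ROWS is a JSON object of lists of equal length, an entry for each row: "fingers": the closure, from 0 (fully open) to 1 (shut); "travel": the shift along the tool's x, y, z in units of 25 mm (1.0 is 25 mm), a list of three; "yaw": the turn about the tool's z in units of 6 degrees (1.0 is 6 degrees). In form: {"fingers": [fingers, ...], "travel": [[x, y, z], ...], "yaw": [yaw, ...]}. A call has 1 to 12 rows; each row shifts and turns the pose as measured when the row begins, along the tool's axes as they then stand; what a row does not reach is not made up. A row lasts 1/12 s, in which the tool goes at most 41.7 mm and 7.16 degrees, less where a joint would pass 70% of its speed; a pose out of reach is approached as far as the arm can. A call is refused whole if a number of a shift passes 1 or a number of a turn 1, either way. A call with a gripper value outside its range is refused whole. The fingers move at their own pace and stop on an object; the grip force is fixed at half the most. Time passes only in rows, so rows that do not move let the fingers close. It gives the time, the measured TCP pose, the force and the opening at its end, in the units of the state.
- telemetry.get_obs(): the state, without advancing time (a new reading comes with each control period).
- viewer.camera(name): name is "scene" or "top"; returns a dict with "img" (384x512x3 uint8, blue, green, red), "fx", "fy", "cx", "cy" (pixels), "world_from_camera" (4x4, takes a point from camera to world coordinates). Camera axes: x right, y up, looking along -z (the intrinsics and any distortion apply to the point x, -y, -z); pixel columns grow to the right and rows downward; lengths in m; the calibration is good to about 2 mm. A picture is of the moment at which its call begins. There is no depth.
- robot.finish_job(): hands the job in, once; it reports no verdict.
Trained networks look in the newest picture that a camera, given by its name, has taken for a name from the list of things; names that differ only in an ending like _2 or _b are one class to them, and where a whole thing is asked for, a point or a joint stands for the part that bears it (a point fixed in the world has none). Each returns a list of dicts, best first, with "conf" (0 to 1); they miss things now and then, are a little off and sometimes report something else, mostly with a low value. They report only what shows in the picture. A call takes as long as a camera call. They do not tell look-alikes from the thing itself.
- spotter.search_frame(camera, query): "location" ([x, y, z] in m, in world coordinates, good to about 4 mm: the middle of the surface that is visible of it).
- spotter.silhouettes(camera, query): "mask" (384x512 bool, what is visible of it).
- spotter.spot_point(camera, query): "location" ([x, y, z] in m, in world coordinates, good to about 4 mm: a listed point, or the origin of a listed thing).
The state is a dict: "t": time; "joints": joint angles; "dq": joint speeds; "joint_efforts": joint torques, N m; "tool_pos": TCP position; "tcp_rot": TCP orientation; "ft_force": force on the tool from outside, world axes, zero at the start; "torque": the same for the moment, N m; "grip_width": finger opening in m.
Only numpy, scipy, OpenCV 4.12 (cv2) and the standard library are available. Lean on these libraries where they do the work, as an engineer would, in place of code of your own. Each camera call takes 0.05 s, during which the arm holds its last target.

## Working session

There is one attempt and no reset: what is moved stays moved. The work goes in short steps, Python scripts to look and compute and a shell command to move; the robot and the scene stay as the last step left them, time stands still between calls to the robot, and variables do not carry over. Pictures are saved under pics/ and viewed, and the job is handed in when it is done.

```bash
mkdir -p pics
cat > h.py <<'E'
import numpy as np,cv2
from rig import telemetry, viewer, robot, spotter
def proj(c,p):
    T=np.linalg.inv(c["world_from_camera"]);q=T@np.r_[p,1]
    return c["fx"]*q[0]/-q[2]+c["cx"], c["fy"]*(-q[1])/-q[2]+c["cy"]
def ray(c,u,v,z):
    T=np.array(c["world_from_camera"]);d=np.array([(u-c["cx"])/c["fx"],-(v-c["cy"])/c["fy"],-1.])
    d=T[:3,:3]@d;o=T[:3,3];return o+d*(z-o[2])/d[2]
def st():
    o=telemetry.get_obs();print({k:np.round(o[k],4).tolist() for k in("t","joints","tool_pos","tcp_rot","ft_force","torque","grip_width")});return o
E
python3 - <<'E'
from h import *
st();print(robot.pinch_z)
for n in("scene","top"):
    c=viewer.camera(n);cv2.imwrite(f"pics/{n}0.png",c["img"]);print(n,c["fx"],c["fy"],c["cx"],c["cy"],np.round(c["world_from_camera"],3).tolist())
    for q in("knob_center","check_balance","pan_seat","controller","jog_washer","level_washer"):
        for r in spotter.spot_point(n,q)[:4]: print(q,np.round(r["location"],4),round(r["conf"],2),np.round(proj(c,r["location"])))
E
```

```text
{'t': 0.0, 'joints': [64.4576, 13.8325, 0.2121, 76.5009, -0.0005, 90.0007], 'tool_pos': [0.2153, 0.4506, 0.2304], 'tcp_rot': [-179.8788, 0.0005, 154.457], 'ft_force': [0.8952, 0.2876, -0.091], 'torque': [-0.0466, 0.0502, -0.0186], 'grip_width': 0.0854}
0.0187
scene 390.8807867123976 390.8807867123976 259.3838701493096 184.84765850952473 [[0.891, 0.35, -0.288, 0.288], [-0.453, 0.677, -0.58, -0.477], [-0.007, 0.647, 0.762, 0.731], [0.0, 0.0, 0.0, 1.0]]
knob_center [0.4309 0.0977 0.0152] 0.8 [205. 195.]
knob_center [0.417  0.005  0.0193] 0.8 [215. 226.]
knob_center [0.4943 0.1728 0.0119] 0.59 [218. 166.]
check_balance [ 6.221e-01 -1.822e-01  2.000e-04] 0.88 [340. 259.]
pan_seat [ 0.6011 -0.0758  0.1018] 0.84 [309. 198.]
controller [ 6.176e-01  9.860e-02 -5.000e-04] 0.94 [275. 172.]
controller [0.6024 0.0427 0.0484] 0.71 [281. 176.]
jog_washer [0.6084 0.1596 0.0492] 0.65 [260. 144.]
level_washer [0.6001 0.0445 0.0479] 0.43 [280. 176.]
top 442.17727651755587 442.17727651755587 259.7149874861154 187.949713237132 [[-0.019, 0.999, -0.035, 0.469], [-1.0, -0.02, -0.024, 0.005], [-0.025, 0.035, 0.999, 1.134], [0.0, 0.0, 0.0, 1.0]]
knob_center [0.4245 0.0996 0.0151] 0.57 [234. 222.]
knob_center [ 0.4146 -0.      0.0151] 0.52 [273. 225.]
check_balance [ 0.6197 -0.1873 -0.0016] 0.57 [345. 143.]
pan_seat [ 0.6053 -0.075   0.104 ] 0.65 [304. 144.]
controller [0.6207 0.1008 0.003 ] 0.75 [233. 145.]
jog_washer [0.6096 0.1565 0.0386] 0.44 [209. 148.]
level_washer [0.6053 0.0381 0.0454] 0.48 [257. 149.]
```

Run:
```python
import cv2,numpy as np
s=cv2.imread("pics/scene0.png");t=cv2.imread("pics/top0.png")
cv2.imwrite("pics/a.png",cv2.resize(s[120:300,170:410],(800,600),interpolation=3))
cv2.imwrite("pics/b.png",cv2.resize(t[90:258,176:400],(800,600),interpolation=3))
```

```text
(no output)
```

View pics/a.png

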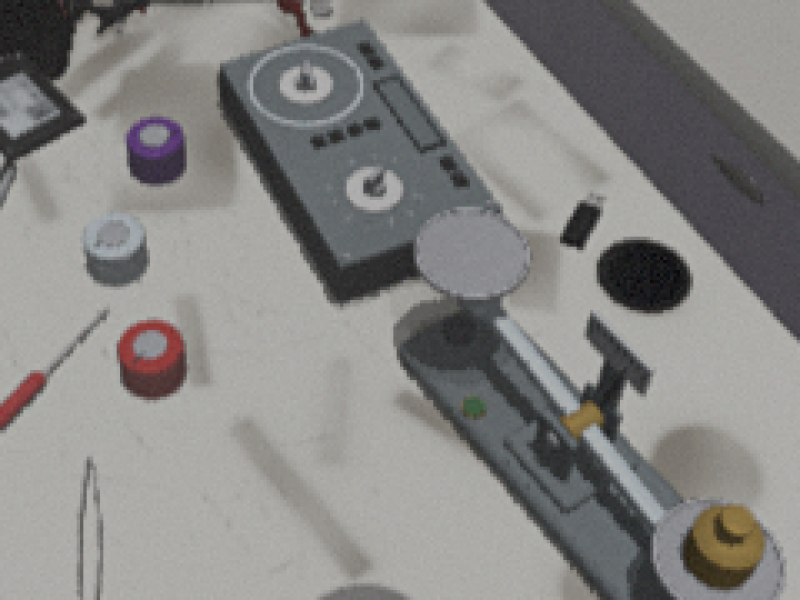

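View pics/b.png

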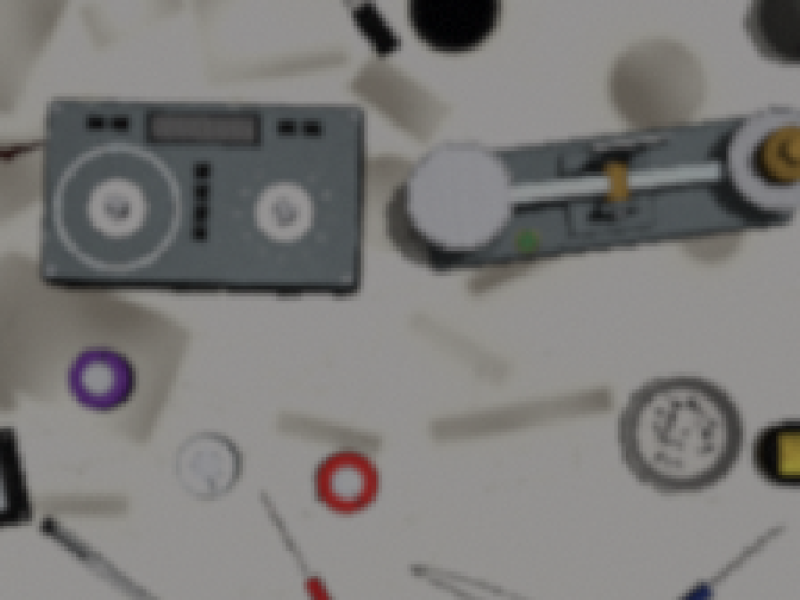

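View pics/top0.png

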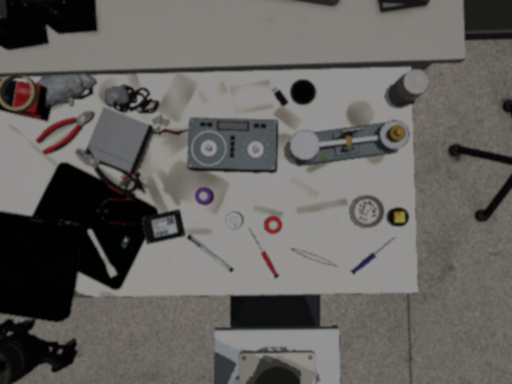

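Candidates: purple ring-topped one (top 204,196), red one (top 273,225), and plain silver one (top 234,220; scene 205,195). Only the silver one is aluminium. I'll confirm it in an enlarged crop.

Run:
```python
import cv2,numpy as np
from h import *
ims=[]
acc={}
for n in("top","scene"):
    a=[viewer.camera(n) for _ in range(6)]
    im=np.mean([x["img"].astype(float) for x in a],0); np.save(n+"_avg.npy",im); acc[n]=(im,a[0])
def crop(im,u,v,r,s=300):
    p=im[v-r:v+r,u-r:u+r]; p=(p-p.min())/(p.max()-p.min())*255
    return cv2.resize(p.astype(np.uint8),(s,s),interpolation=2)
t=acc["top"][0];s=acc["scene"][0]
row1=np.hstack([crop(t,234,220,14,266),crop(t,208,148,14,266),crop(t,256,149,14,266)])
row2=np.hstack([crop(s,205,194,16,266),crop(s,262,144,16,266),crop(s,282,176,16,266)])
cv2.imwrite("pics/c.png",np.vstack([row1,row2]))
c=acc["top"][1]
# knob: centroid from mask
for q in("knob_center","jog_washer","level_washer","pan_seat"):
  for n in("top","scene"):
    viewer.camera(n)
    for r in spotter.silhouettes(n,q)[:3]:
        m=r["mask"];y,x=np.nonzero(m);print(n,q,round(r["conf"],2),m.sum(),x.mean().round(2),y.mean().round(2),x.min(),x.max(),y.min(),y.max())
```

```text
top knob_center 0.77 213 273.02 224.25 265 281 217 232
top knob_center 0.69 219 233.43 219.48 225 242 212 227
top knob_center 0.53 244 203.46 194.92 195 212 187 203
scene knob_center 0.75 337 204.34 193.81 195 214 184 204
scene knob_center 0.57 402 215.08 227.08 205 225 216 239
scene knob_center 0.55 365 216.3 163.73 206 226 154 174
top jog_washer 0.51 181 208.08 147.39 200 216 140 155
top level_washer 0.51 158 254.75 148.8 247 262 141 156
scene level_washer 0.66 121 282.4 177.17 275 290 171 182
top pan_seat 0.72 728 303.99 144.0 289 319 129 159
scene pan_seat 0.86 813 311.23 195.73 294 329 182 212
```

View pics/c.png

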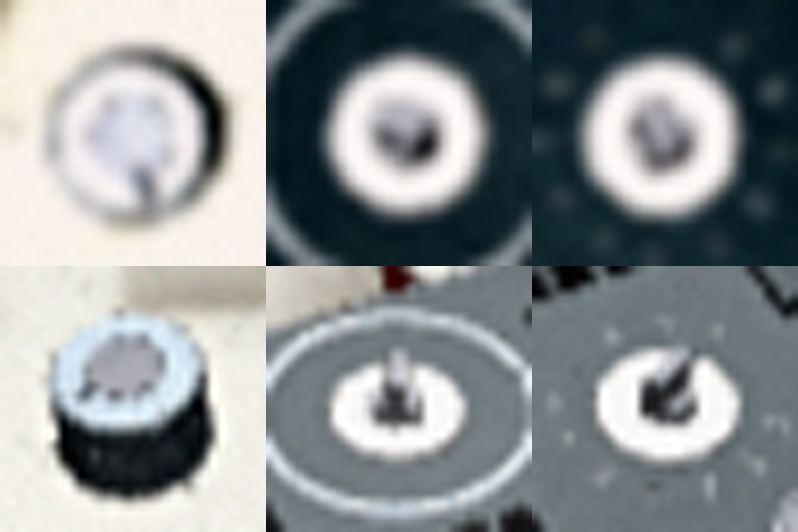

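Silver knob with its dark index line (top 234,220, pointing down and slightly right) is confirmed as the aluminium one. Next I'll fit its position and the washers precisely.

Run:
```python
import cv2,numpy as np
from h import *
from scipy.optimize import least_squares
t=np.load("top_avg.npy");s=np.load("scene_avg.npy")
cams={n:viewer.camera(n) for n in("top","scene")}
def blob(im,u,v,r,th):
    g=im.mean(2)[v-r:v+r+1,u-r:u+r+1]; g=cv2.resize(g,None,fx=8,fy=8,interpolation=2)
    m=(g>th).astype(np.uint8);cs,_=cv2.findContours(m,0,1)
    c=max(cs,key=cv2.contourArea);e=cv2.fitEllipse(cv2.convexHull(c))
    return (np.array(e[0])+.5)/8-.5+[u-r,v-r], np.array(e[1])/8
for nm,uv,z in(("jog",((208,148),(261,144)),.048),("level",((255,149),(282,177)),.048)):
    for n,im,(u,v) in(("top",t,uv[0]),("scene",s,uv[1])):
        g=im.mean(2)
        for th in(130,150):
            c,e=blob(im,u,v,10,th);print(nm,n,th,c.round(2),e.round(1),ray(cams[n],*c,z).round(4))
for n,u,v in(("top",304,144),("scene",311,196)):
    m=max(spotter.silhouettes(n,"pan_seat"),key=lambda r:r["conf"])["mask"].astype(np.uint8)
    cs,_=cv2.findContours(m,0,1);e=cv2.fitEllipse(cv2.convexHull(max(cs,key=cv2.contourArea)));print("pan",n,e,ray(cams[n],*e[0],.105).round(4))
# knob
c=cams["top"];im=t.mean(2)
m=[r["mask"] for r in spotter.silhouettes("top","knob_center") if abs(np.nonzero(r["mask"])[1].mean()-233)<4]
g=cv2.resize(t[206:234,220:248],(784,784),interpolation=2);cv2.imwrite("pics/d.png",np.clip((g-60)*1.6,0,255).astype(np.uint8)[:, :])
cv2.imwrite("pics/d.png",cv2.resize(cv2.imread("pics/d.png"),(560,560)))
```

```text
jog top 130 [208.34 147.73] [14.8 14.9] [0.6096 0.1571 0.048 ]Traceback (most recent call last):
  File "<stdin>", line 15, in <module>
  File "<stdin>", line 9, in blob
ValueError: max() iterable argument is empty
```

```bash
cat > k.py <<'E'
import cv2,numpy as np
from h import *
t=np.load("top_avg.npy");s=np.load("scene_avg.npy")
cams={n:viewer.camera(n) for n in("top","scene")}
def blob(im,u,v,r,th):
    g=im.mean(2)[v-r:v+r+1,u-r:u+r+1]; g=cv2.resize(g,None,fx=8,fy=8,interpolation=2)
    m=(g>th).astype(np.uint8);cs,_=cv2.findContours(m,0,1)
    c=max(cs,key=cv2.contourArea);e=cv2.fitEllipse(cv2.convexHull(c))
    return (np.array(e[0])+.5)/8-.5+[u-r,v-r], np.array(e[1])/8
E
python3 - <<'E'
from k import *
for nm,uv,z in(("jog",((208,148),(261,144)),.048),("level",((255,149),(282,177)),.048)):
    for n,im,(u,v) in(("top",t,uv[0]),("scene",s,uv[1])):
        g=im.mean(2)[v-10:v+11,u-10:u+11];th=(np.percentile(g,10)+np.percentile(g,95))/2
        c,e=blob(im,u,v,10,th);print(nm,n,th.round(),c.round(2),e.round(1),ray(cams[n],*c,z).round(4))
for n in("top","scene"):
    m=max(spotter.silhouettes(n,"pan_seat"),key=lambda r:r["conf"])["mask"].astype(np.uint8)
    cs,_=cv2.findContours(m,0,1);e=cv2.fitEllipse(cv2.convexHull(max(cs,key=cv2.contourArea)));print("pan",n,e,ray(cams[n],*e[0],.105).round(4))
a=cv2.resize(t[206:234,220:248],(400,400),interpolation=2);b=cv2.resize(s[178:210,189:221],(400,400),interpolation=2)
f=lambda g:np.clip((g-np.percentile(g,1))/(np.percentile(g,99)-np.percentile(g,1))*255,0,255)
cv2.imwrite("pics/d.png",np.hstack([f(a),f(b)]).astype(np.uint8))
E
```

```text
jog top 113.0 [208.33 147.73] [16.2 16.3] [0.6095 0.1572 0.048 ]
jog scene 136.0 [261.27 144.59] [11.8 15.9] [0.6105 0.1591 0.048 ]
level top 115.0 [255.14 148.97] [16.1 16.3] [0.6039 0.0415 0.048 ]
level scene 137.0 [281.73 176.18] [13.2 17.1] [0.6046 0.0427 0.048 ]
pan top ((304.11700439453125, 143.61244201660156), (30.799673080444336, 30.987119674682617), 7.169726371765137) [ 0.6069 -0.0748  0.105 ]
pan scene ((310.9314880371094, 196.25733947753906), (30.211904525756836, 34.10757064819336), 97.75659942626953) [ 0.6046 -0.0762  0.105 ]
```

View pics/d.png

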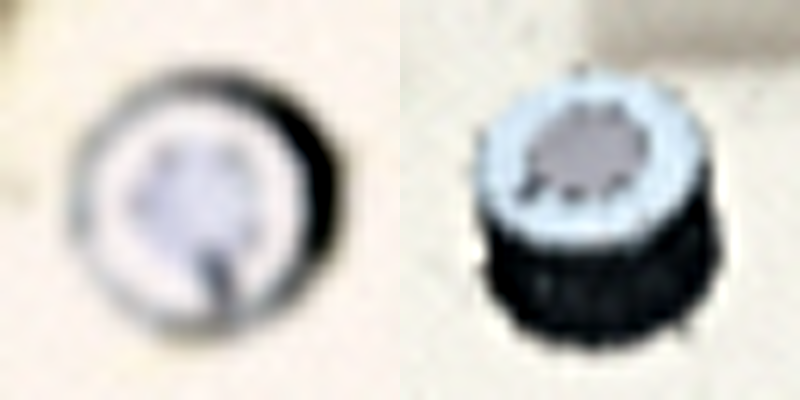

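Run:
```python
from k import *
for n,a,b in(("top",(233.3,219.7),(220+225/14.29-.5,206+300/14.29-.5)),("scene",(204.0,189.9),(198.3,192.9))):
    p=ray(cams[n],*a,.032);q=ray(cams[n],*b,.032);print(n,p.round(4),q.round(4),np.degrees(np.arctan2(*(q-p)[1::-1])).round(1))
# tang angle: likelihood by rendering silhouettes of tang top
import itertools
f=lambda g:np.clip((g-np.percentile(g,1))/(np.percentile(g,99)-np.percentile(g,1))*255,0,255)
rows=[]
for n,im in(("top",t),("scene",s)):
    r=[]
    for w in((.6095,.1575,.048),(.6042,.042,.048)):
        u,v=np.round(proj(cams[n],np.array(w)+[0,0,.01])).astype(int)
        S=30;g=im[v-7:v+8,u-7:u+8];g=f(cv2.resize(g,(400,400),interpolation=2))
        r.append(g);print(n,u,v)
    rows.append(np.hstack(r))
cv2.imwrite("pics/e.png",cv2.resize(np.vstack(rows).astype(np.uint8),(600,600)))
```

```text
top [0.4303 0.0997 0.032 ] [0.4133 0.0951 0.032 ] -164.9
scene [0.4308 0.1004 0.032 ] [0.4158 0.0981 0.032 ] -171.1
top 208 147
top 255 148
scene 261 142
scene 282 174
```

View pics/e.png

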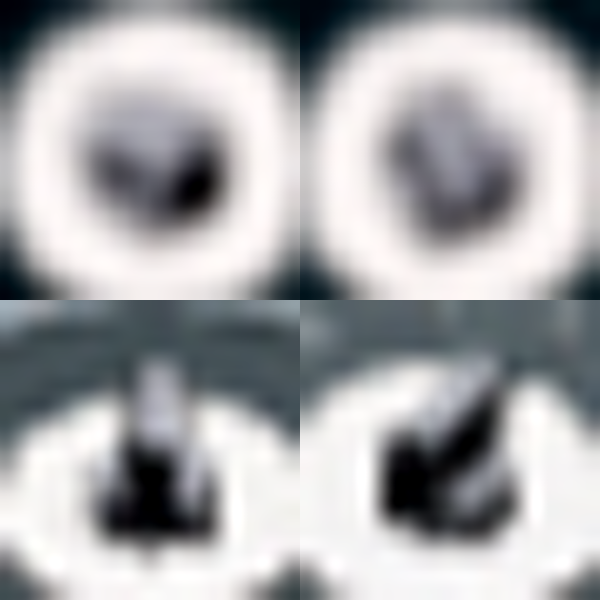

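Run:
```python
from k import *
for nm,a,b,o in(("jog",(160,360),(153,440),(254,135)),("level",(190,355),(125,445),(275,167))):
    P=[ray(cams["scene"],o[0]+x/20-.5,o[1]+(y-300)/20-.5,.065) for x,y in(a,b)]
    d=P[0]-P[1];print(nm,np.linalg.norm(d),np.degrees(np.arctan2(d[1],d[0])),((P[0]+P[1])/2).round(4))
o=st()
```

```text
jog 0.014464178000710764 59.433896053460856 [0.6109 0.1594 0.065 ]
level 0.016080968750279874 33.18302416732813 [0.6051 0.0417 0.065 ]
{'t': 2.6, 'joints': [64.4557, 13.7854, 0.2854, 76.5019, 0.001, 89.9996], 'tool_pos': [0.2156, 0.4511, 0.2313], 'tcp_rot': [-179.9981, -0.001, 154.4561], 'ft_force': [0.4545, 0.5205, -0.4638], 'torque': [-0.0578, -0.0029, -0.0379], 'grip_width': 0.0854}
```

```bash
python3 -m inch '{"fingers":[0,0,0,0,0,0,0,0,0,0,0],"travel":[[0,0,0],[0,0,0],[0,0,0],[0,0,0],[0,0,0],[0,0,0],[0,0,0],[0,0,0],[0,0,0],[0,0,0],[0,0,0]],"yaw":[1,1,1,1,1,1,1,1,1,1,0.75]}'; python3 -m inch '{"fingers":[0,0,0,0,0,0,0,0,0,0,0,0],"travel":[[-1,0.5,0],[-1,0.7,0],[-1,0.8,0],[-1,0.8,0],[-1,0.8,0],[-1,0.8,0],[-1,0.8,0],[-1,0.8,0],[-1,0.8,0],[-1,0.8,0],[-1,0.5,0],[-1,0.5,0]],"yaw":[0,0,0,0,0,0,0,0,0,0,0,0]}'
```

```text
t: 3.52
tool_pos: [0.2156, 0.4511, 0.2313]
tcp_rot: [180.0, 0.0, 86.8]
ft_force: [-0.0, 0.2, -0.1]
grip_width: 0.0857
t: 4.52
tool_pos: [0.4207, 0.1323, 0.2311]
tcp_rot: [179.8, -0.3, 87.4]
ft_force: [0.5, 0.5, -0.0]
grip_width: 0.0853
```

```bash
python3 -m inch '{"fingers":[0,0,0,0,0,0,0,0,0,0],"travel":[[-0.6,0.2,0.4],[-0.6,0.2,0.8],[0,0,1],[0,0,1],[0,0,1],[0,0,1],[0,0,1],[0,0,0.7],[0,0,0],[0,0,0]],"yaw":[0,0,0,0,0,0,0,0,0,0]}'; python3 -c "
from h import *
st()
c=viewer.camera('top');s=viewer.camera('scene')
cv2.imwrite('pics/f.png',np.hstack([cv2.resize(c['img'][180:260,194:274],(400,400)),cv2.resize(s['img'][140:240,150:250],(400,400))]))"
```

```text
t: 5.35
tool_pos: [0.4379, 0.0943, 0.0552]
tcp_rot: [179.1, -0.4, 86.6]
ft_force: [-0.5, 1.0, 0.7]
grip_width: 0.0852
{'t': 5.35, 'joints': [12.0737, 16.774, -24.6436, 47.6284, 0.12, 105.4804], 'tool_pos': [0.4379, 0.0943, 0.0552], 'tcp_rot': [179.1127, -0.3702, 86.5971], 'ft_force': [-0.5424, 1.0467, 0.7092], 'torque': [-0.0324, 0.0193, -0.0305], 'grip_width': 0.0852}
```

View pics/f.png

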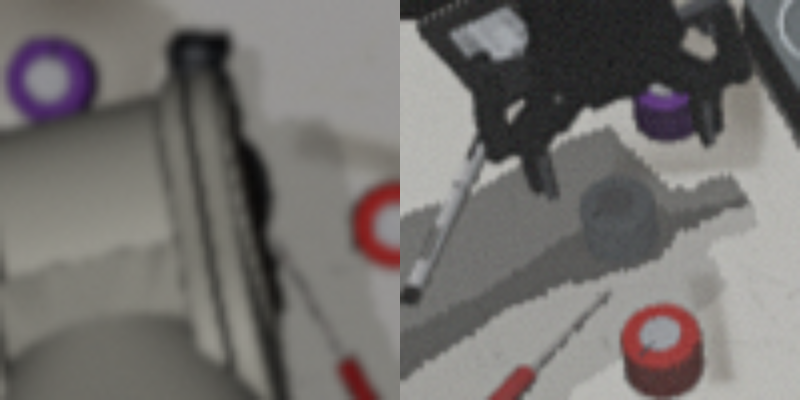

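```bash
python3 -m inch '{"fingers":[0,0,0,0,0,0],"travel":[[0.2,-0.3,0],[0,0,0.5],[0,0,0.7],[0,0,0.5],[0,0,0.2],[0,0,0]],"yaw":[0,0,0,0,0,0]}'; python3 -m inch '{"fingers":[0],"travel":[[0,0,0]],"yaw":[0]}'
```

```text
t: 5.95
tool_pos: [0.4385, 0.1044, 0.0162]
tcp_rot: [178.0, -0.8, 86.7]
ft_force: [-0.7, -0.2, -0.4]
grip_width: 0.0852
t: 6.03
tool_pos: [0.4388, 0.1048, 0.017]
tcp_rot: [177.9, -0.8, 86.7]
ft_force: [0.3, -0.1, 0.5]
grip_width: 0.0851
```

```bash
python3 -m inch '{"fingers":[0,0,0,0],"travel":[[-0.15,-0.3,0],[-0.1,-0.2,0.2],[0,0,0.2],[0,0,0]],"yaw":[0,0,0,0]}'; python3 -m inch '{"fingers":[0],"travel":[[0,0,0]],"yaw":[0]}'
```

```text
t: 6.37
tool_pos: [0.427, 0.0997, 0.0088]
tcp_rot: [177.6, -0.9, 86.7]
ft_force: [0.4, -1.1, 0.2]
grip_width: 0.0856
t: 6.45
tool_pos: [0.4267, 0.0995, 0.0088]
tcp_rot: [177.6, -0.9, 86.7]
ft_force: [1.1, -0.6, -0.5]
grip_width: 0.0854
```

```bash
python3 -m inch '{"fingers":[0,0,0,0],"travel":[[0.03,0.2,0.2],[0,0,0.2],[0,0,0],[0,0,0]],"yaw":[0,0,0,0]}'
```

```text
t: 6.78
tool_pos: [0.4336, 0.1002, -0.0019]
tcp_rot: [177.6, -0.9, 86.7]
ft_force: [0.5, 0.3, 0.3]
grip_width: 0.0854
```

```bash
python3 -m inch '{"fingers":[0.2,0.4,0.5,0.6,0.7,1,1,1],"travel":[[0,-0.05,0],[0,0,0],[0,0,0],[0,0,0],[0,0,0],[0,0,0],[0,0,0],[0,0,0]],"yaw":[0,0,0,0,0,0,0,0]}';python3 -c "
from h import *
st()"
```

```text
t: 7.45
tool_pos: [0.4257, 0.1006, 0.0]
tcp_rot: [178.2, -1.0, 86.7]
ft_force: [-0.1, 0.8, -1.4]
grip_width: 0.0425
{'t': 7.45, 'joints': [12.9914, 20.2394, -30.7014, 37.0888, 0.4377, 106.287], 'tool_pos': [0.4257, 0.1006, 0.0], 'tcp_rot': [178.2312, -0.9724, 86.7269], 'ft_force': [-0.0867, 0.7872, -1.3799], 'torque': [-0.018, -0.0097, -0.0131], 'grip_width': 0.0425}
```

```bash
python3 -m inch '{"fingers":[1,1,1,1,1,1,1,1,1,1],"travel":[[0,0,-0.2],[0,0,-0.5],[0,0,-0.7],[0,0,-0.8],[0,0,-0.8],[0,0,-0.8],[0,0,-0.7],[0,0,-0.5],[0,0,-0.2],[0,0,0]],"yaw":[0,0,0,0,0,0,0,0,0,0]}';python3 -c "
from h import *
st()
s=viewer.camera('scene')
cv2.imwrite('pics/g.png',cv2.resize(s['img'][100:220,140:300],(800,600)))"
```

```text
t: 8.28
tool_pos: [0.4196, 0.0976, 0.1343]
tcp_rot: [178.6, -0.8, 86.7]
ft_force: [-0.7, -0.2, -1.9]
grip_width: 0.0426
{'t': 8.2833, 'joints': [12.8195, 8.983, -21.0459, 58.4256, 0.3892, 106.1523], 'tool_pos': [0.4196, 0.0976, 0.1343], 'tcp_rot': [178.6237, -0.8036, 86.6821], 'ft_force': [-0.665, -0.1512, -1.8904], 'torque': [-0.0176, 0.0251, 0.0067], 'grip_width': 0.0426}
```

View pics/g.png

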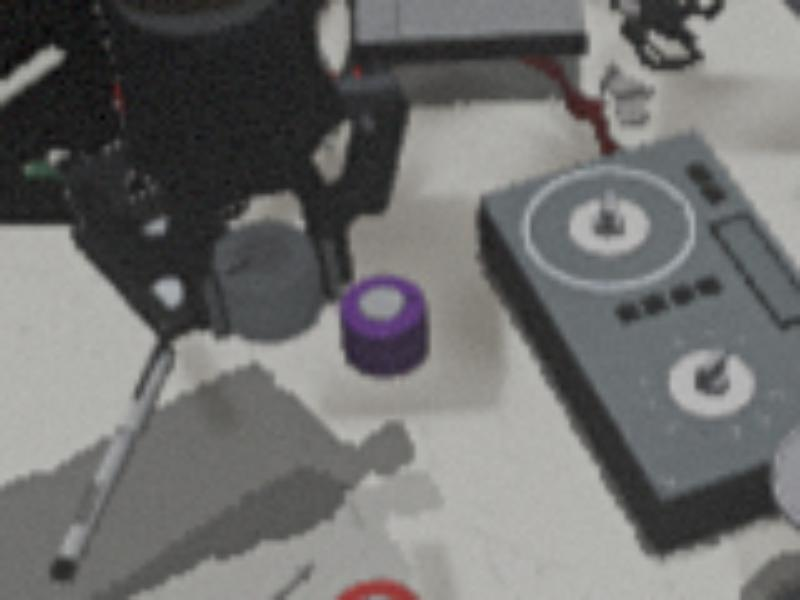

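```bash
python3 -m inch '{"fingers":[1,1,1,1,1,1,1,1,1,1,1,1],"travel":[[-0.2,0.2,-0.1],[-0.5,0.5,-0.1],[-0.7,0.8,0],[-0.8,0.9,0],[-0.8,0.9,0],[-0.8,0.9,0],[-0.8,0.9,0],[-0.7,0.8,0],[-0.5,0.8,0],[-0.3,0.5,0],[-0.1,0.2,0],[0,0,0]],"yaw":[0,0,0,0,0,0,0,0,0,0,0,0]}';python3 -m inch '{"fingers":[1],"travel":[[0,0,0]],"yaw":[0]}'
```

```text
t: 9.33
tool_pos: [0.5959, -0.0811, 0.1218]
tcp_rot: [-179.8, -0.6, 86.8]
ft_force: [-0.4, -0.0, -2.5]
grip_width: 0.0424
t: 9.42
tool_pos: [0.595, -0.0813, 0.1203]
tcp_rot: [-179.6, -0.6, 86.8]
ft_force: [-0.5, -0.1, -2.6]
grip_width: 0.0426
```

```bash
python3 -m inch '{"fingers":[1,1,1,1],"travel":[[0.12,0.22,-0.03],[0.12,0.22,-0.03],[0,0,0],[0,0,0]],"yaw":[0,0,0,0]}';python3 -c "
from h import *
st()
s=viewer.camera('scene')
cv2.imwrite('pics/g.png',cv2.resize(s['img'][120:240,240:400],(800,600)))"
```

```text
t: 9.75
tool_pos: [0.6041, -0.0728, 0.1208]
tcp_rot: [-179.3, -0.7, 86.9]
ft_force: [-1.2, -0.6, -0.6]
grip_width: 0.0425
{'t': 9.75, 'joints': [-7.1976, 30.2354, 7.9089, 68.3822, 0.6563, 85.8756], 'tool_pos': [0.6041, -0.0728, 0.1208], 'tcp_rot': [-179.3403, -0.7055, 86.9187], 'ft_force': [-1.1918, -0.5879, -0.5513], 'torque': [-0.0222, 0.0492, 0.0021], 'grip_width': 0.0425}
```

View pics/g.png

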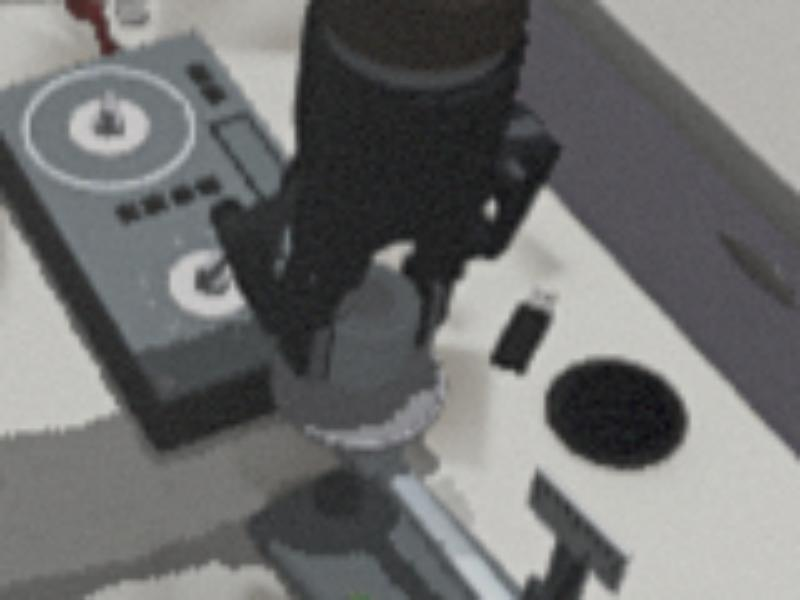

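```bash
python3 -m inch '{"fingers":[1,1,1,1,1],"travel":[[0,0,0.1],[0,0,0.15],[0,0,0.15],[0,0,0.1],[0,0,0]],"yaw":[0,0,0,0,0]}'; python3 -m inch '{"fingers":[1,1],"travel":[[0,0,0],[0,0,0]],"yaw":[0,0]}'
```

```text
t: 10.22
tool_pos: [0.6037, -0.0713, 0.1083]
tcp_rot: [-179.4, -0.7, 87.0]
ft_force: [0.5, 0.8, -1.9]
grip_width: 0.0422
t: 10.38
tool_pos: [0.6032, -0.0714, 0.1077]
tcp_rot: [-179.4, -0.7, 87.0]
ft_force: [-0.7, -0.5, -2.2]
grip_width: 0.0422
```

```bash
python3 -m inch '{"fingers":[1,1,1],"travel":[[0,0,0.1],[0,0,0.05],[0,0,0]],"yaw":[0,0,0]}'; python3 -m inch '{"fingers":[1,1],"travel":[[0,0,0.05],[0,0,0]],"yaw":[0,0]}';python3 -c "
from h import *
st()
s=viewer.camera('scene')
cv2.imwrite('pics/g.png',cv2.resize(s['img'][160:232,270:366],(800,600)))"
```

```text
t: 10.63
tool_pos: [0.6035, -0.0715, 0.1041]
tcp_rot: [-179.4, -0.7, 87.0]
ft_force: [0.2, 0.4, -0.8]
grip_width: 0.0424
t: 10.8
tool_pos: [0.6037, -0.0714, 0.1032]
tcp_rot: [-179.5, -0.7, 87.0]
ft_force: [-1.0, 1.1, -0.6]
grip_width: 0.0429
{'t': 10.8, 'joints': [-7.0956, 30.8591, 6.1902, 65.9182, 0.6936, 85.8942], 'tool_pos': [0.6037, -0.0714, 0.1032], 'tcp_rot': [-179.464, -0.7338, 87.0032], 'ft_force': [-1.0299, 1.1126, -0.5844], 'torque': [0.0132, 0.1496, -0.0117], 'grip_width': 0.0429}
```

View pics/g.png

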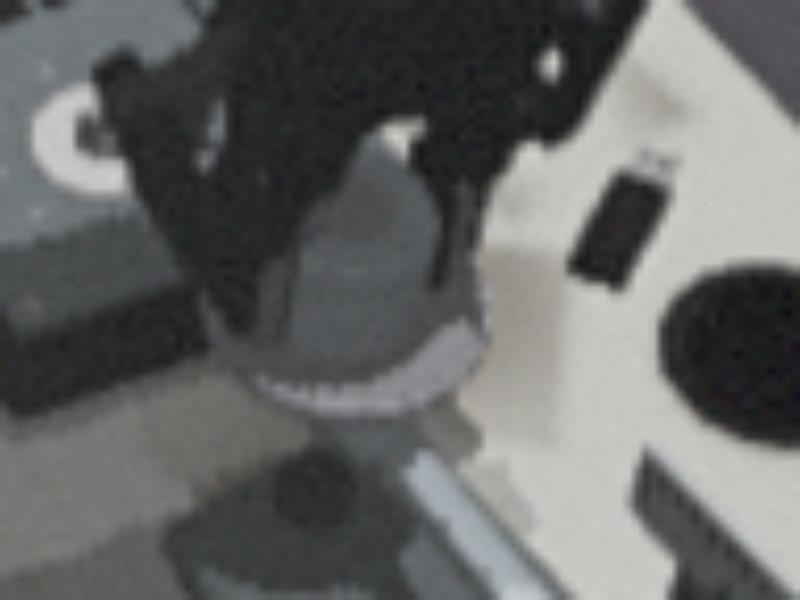

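```bash
python3 -m inch '{"fingers":[0.4,0.3,0.2,0.1,0,0,0,0],"travel":[[0,0,0],[0,0,0],[0,0,0],[0,0,0],[0,0,0],[0,0,-0.1],[0,0,-0.1],[0,0,-0.1]],"yaw":[0,0,0,0,0,0,0,0]}';python3 -c "
from h import *
st()
s=viewer.camera('scene')
cv2.imwrite('pics/g.png',cv2.resize(s['img'][150:270,270:430],(800,600)))"
```

```text
t: 11.52
tool_pos: [0.6048, -0.0719, 0.1124]
tcp_rot: [-179.6, -0.7, 87.0]
ft_force: [0.4, 0.9, -0.1]
grip_width: 0.0855
{'t': 11.5167, 'joints': [-7.1126, 30.4451, 6.95, 66.9365, 0.6642, 85.886], 'tool_pos': [0.6048, -0.0719, 0.1124], 'tcp_rot': [-179.6171, -0.6934, 86.9966], 'ft_force': [0.4016, 0.8613, -0.1243], 'torque': [-0.076, 0.0165, 0.0026], 'grip_width': 0.0855}
```

View pics/g.png

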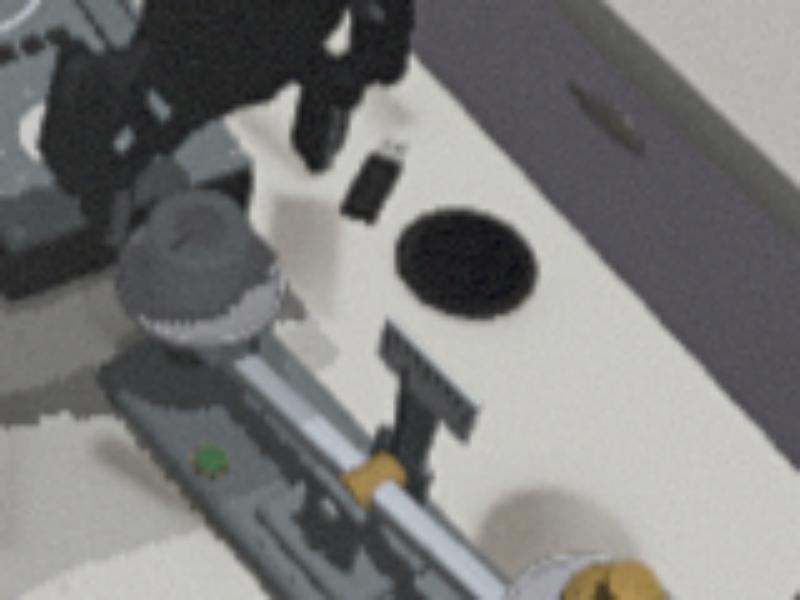

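```bash
python3 -m inch '{"fingers":[0,0,0,0,0,0,0,0,0,0,0,0],"travel":[[0,0,-0.3],[0,0,-0.6],[0,0,-0.6],[0,0,-0.3],[0,0,0],[0,0,0],[0,0,0],[0,0,0],[0,0,0],[0,0,0],[0,0,0],[0,0,0]],"yaw":[0,0,0,0,0,0,0,0,0,0,0,0]}';python3 -m inch '{"fingers":[0,0,0,0,0,0,0,0,0,0,0,0],"travel":[[0,0,0],[0,0,0],[0,0,0],[0,0,0],[0,0,0],[0,0,0],[0,0,0],[0,0,0],[0,0,0],[0,0,0],[0,0,0],[0,0,0]],"yaw":[0,0,0,0,0,0,0,0,0,0,0,0]}';python3 -c "
from h import *
st()
s=viewer.camera('scene')
cv2.imwrite('pics/g.png',cv2.resize(s['img'][150:270,270:430],(800,600)))
print([np.round(r['location'],4).tolist()+[r['conf']] for r in spotter.spot_point('scene','knob_center')],[np.round(r['location'],4).tolist()+[r['conf']] for r in spotter.spot_point('scene','pan_seat')])"
```

```text
t: 12.57
tool_pos: [0.6039, -0.0724, 0.159]
tcp_rot: [-179.4, -0.7, 87.0]
ft_force: [0.6, -0.3, -0.1]
grip_width: 0.0855
t: 13.57
tool_pos: [0.6037, -0.0723, 0.1584]
tcp_rot: [-179.4, -0.7, 87.0]
ft_force: [0.2, 0.7, -0.2]
grip_width: 0.0854
{'t': 13.5667, 'joints': [-7.1626, 28.708, 11.2017, 73.1541, 0.6623, 85.8332], 'tool_pos': [0.6037, -0.0723, 0.1584], 'tcp_rot': [-179.3894, -0.7085, 86.9966], 'ft_force': [0.2383, 0.7353, -0.1782], 'torque': [0.0308, -0.0115, 0.0261], 'grip_width': 0.0854}
[[0.6061, -0.0731, 0.0851, 0.85], [0.4143, 0.0064, 0.022, 0.75], [0.4907, 0.1738, 0.0146, 0.64]] [[0.5998, -0.0748, 0.0668, 0.79]]
```

View pics/g.png

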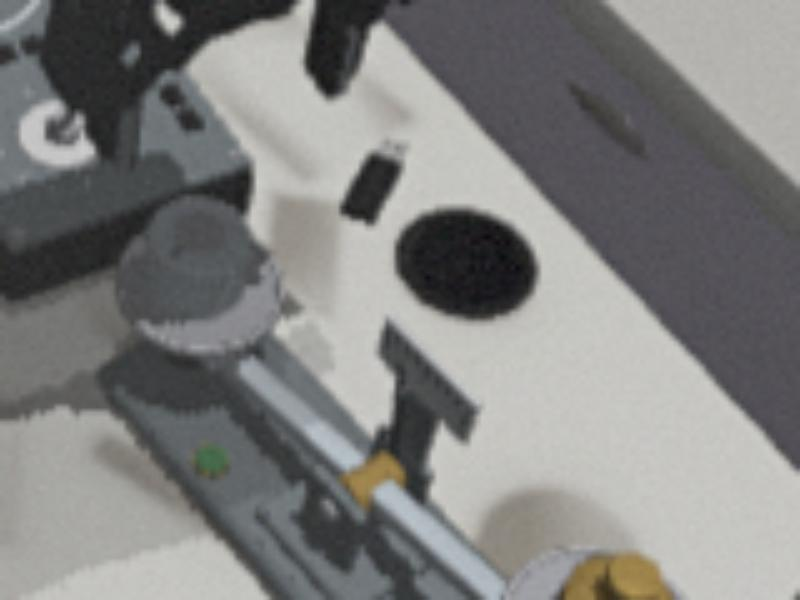

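The free pan has sunk to its lower stop (z≈0.067), so the knob is heavier and goes on the jog shaft. I'll wait a little more to be sure it has settled, and measure the knob again.

```bash
python3 -m inch '{"fingers":[0,0,0,0,0,0,0,0,0,0,0,0],"travel":[[0,0,0],[0,0,0],[0,0,0],[0,0,0],[0,0,0],[0,0,0],[0,0,0],[0,0,0],[0,0,0],[0,0,0],[0,0,0],[0,0,0]],"yaw":[0,0,0,0,0,0,0,0,0,0,0,0]}';python3 -c "
from h import *
a=[viewer.camera('scene') for _ in range(5)]
im=np.mean([x['img'].astype(float) for x in a],0)
g=im[182:212,290:330];g=cv2.resize(g,(800,600),interpolation=2)
cv2.imwrite('pics/i.png',np.clip((g-40)*2.0,0,255).astype(np.uint8))
for q in ('knob_center','pan_seat'): print([np.round(r['location'],4).tolist()+[r['conf']] for r in spotter.spot_point('scene',q)][:1])"
```

```text
t: 14.72
tool_pos: [0.6037, -0.0723, 0.1584]
tcp_rot: [-179.4, -0.7, 87.0]
ft_force: [-0.3, 0.4, 0.1]
grip_width: 0.0854
[[0.4142, 0.0052, 0.0196, 0.92]]
[[0.601, -0.0747, 0.0655, 0.63]]
```

View pics/i.png

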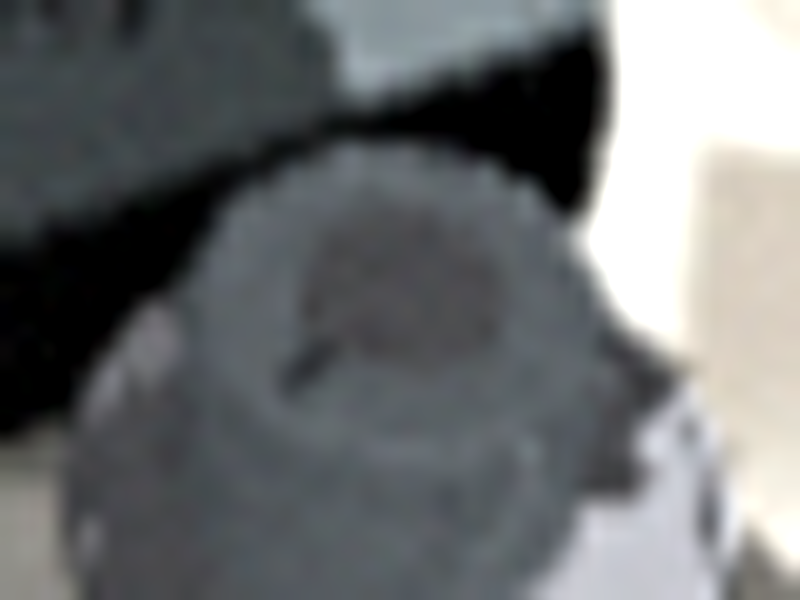

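```bash
python3 -c "
from h import *
c=viewer.camera('scene')
P=[ray(c,290+x/20-.5,182+y/20-.5,.099) for x,y in((397,287),(285,390),(325,345))]
for q in P[1:]: d=q-P[0];print(P[0].round(4),np.degrees(np.arctan2(d[1],d[0])))"
```

```text
[ 0.6053 -0.0699  0.099 ] -160.02884977174295
[ 0.6053 -0.0699  0.099 ] -163.52393252358962
```

```bash
python3 -m inch '{"fingers":[0,0,0,0,0,0,0,0,0],"travel":[[0,0,0.2],[0,0,0.5],[0,0,0.6],[0,0,0.6],[0,0,0.5],[0,0,0.3],[0,0,0.1],[0,0,0],[0,0,0]],"yaw":[0,0,0,0,0,0,0,0,0]}'
```

```text
t: 15.87
tool_pos: [0.6036, -0.0715, 0.0848]
tcp_rot: [-179.5, -0.7, 87.0]
ft_force: [-0.4, 0.1, 0.8]
grip_width: 0.0853
```

```bash
python3 -m inch '{"fingers":[0,0,0,0,0,0],"travel":[[0,0.03,0.15],[0,0.03,0.2],[0,0,0.2],[0,0,0.1],[0,0,0],[0,0,0]],"yaw":[0,0,0,0,0,0]}';python3 -c "
from h import *
st()
s=viewer.camera('scene')
cv2.imwrite('pics/g.png',np.clip(cv2.resize(s['img'][160:232,270:366],(800,600))*1.5,0,255).astype(np.uint8))"
```

```text
t: 16.37
tool_pos: [0.6073, -0.0716, 0.0697]
tcp_rot: [-179.8, -0.7, 87.0]
ft_force: [-0.4, -0.6, 0.4]
grip_width: 0.0856
{'t': 16.3667, 'joints': [-7.0552, 32.6613, 3.8816, 61.4514, 0.6608, 85.9455], 'tool_pos': [0.6073, -0.0716, 0.0697], 'tcp_rot': [-179.8162, -0.6754, 86.9969], 'ft_force': [-0.3544, -0.6122, 0.3673], 'torque': [0.0132, 0.003, -0.0156], 'grip_width': 0.0856}
```

View pics/g.png

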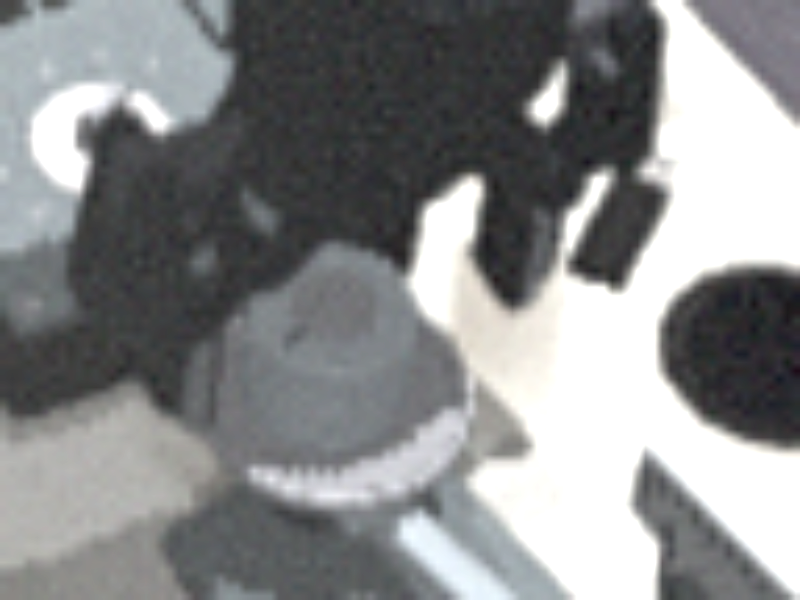

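```bash
python3 -m inch '{"fingers":[0.2,0.4,0.5,0.6,1,1,1,1],"travel":[[0,-0.05,0],[0,0,0],[0,0,0],[0,0,0],[0,0,0],[0,0,0],[0,0,0],[0,0,0]],"yaw":[0,0,0,0,0,0,0,0]}';python3 -c "
from h import *
st()"
```

```text
t: 17.08
tool_pos: [0.606, -0.0715, 0.0712]
tcp_rot: [-179.9, -0.7, 87.0]
ft_force: [-0.1, -0.9, -0.9]
grip_width: 0.042
{'t': 17.0833, 'joints': [-7.0632, 32.4012, 3.6691, 61.4381, 0.6633, 85.9376], 'tool_pos': [0.606, -0.0715, 0.0712], 'tcp_rot': [-179.8771, -0.6737, 86.9975], 'ft_force': [-0.0848, -0.9232, -0.8536], 'torque': [0.0129, 0.0103, -0.008], 'grip_width': 0.042}
```

```bash
python3 -m inch '{"fingers":[1,1,1,1,1,1],"travel":[[0,0,-0.2],[0,0,-0.5],[0,0,-0.6],[0,0,-0.6],[0,0,-0.3],[0,0,-0.1]],"yaw":[0,0,0,0,0,0]}';python3 -m inch '{"fingers":[1,1,1,1,1,1,1,1],"travel":[[0,0,0],[0,0,0],[0,0,0],[0,0,0],[0,0,0],[0,0,0],[0,0,0],[0,0,0]],"yaw":[-0.5,-1,-1,-1,-1,-1,-1,-0.2]}'
```

```text
t: 17.58
tool_pos: [0.6042, -0.0719, 0.1282]
tcp_rot: [-179.5, -0.7, 87.0]
ft_force: [0.8, 0.4, -1.6]
grip_width: 0.0415
t: 18.25
tool_pos: [0.6024, -0.0718, 0.1245]
tcp_rot: [-179.9, -1.1, 129.2]
ft_force: [0.1, 0.1, -2.2]
grip_width: 0.0421
```

```bash
python3 -m inch '{"fingers":[1,1,1,1,1,1,1,1,1,1,1,1],"travel":[[0.2,0.2,0],[0.5,0.4,0],[0.7,0.6,-0.03],[0.8,0.7,-0.03],[0.8,0.7,-0.03],[0.8,0.7,0],[0.8,0.7,0],[0.8,0.7,0],[0.7,0.6,0],[0.5,0.4,0],[0.2,0.2,0],[0,0,0]],"yaw":[0,0,0,0,0,0,0,0,0,0,0,0]}';python3 -m inch '{"fingers":[1,1],"travel":[[0,0,0],[0,0,0]],"yaw":[0,0]}'
```

```text
t: 19.25
tool_pos: [0.6065, 0.1669, 0.1217]
tcp_rot: [-179.4, -1.5, 128.5]
ft_force: [-0.1, -0.4, -2.4]
grip_width: 0.042
t: 19.42
tool_pos: [0.6058, 0.1666, 0.1208]
tcp_rot: [-179.3, -1.5, 128.5]
ft_force: [-0.4, -0.4, -1.7]
grip_width: 0.0421
```

```bash
python3 -m inch '{"fingers":[1,1,1,1],"travel":[[-0.2,-0.04,0.1],[-0.18,-0.04,0.2],[0,0,0.2],[0,0,0.1]],"yaw":[0,0,0,0]}';python3 -m inch '{"fingers":[1],"travel":[[0,0,0]],"yaw":[0]}';python3 -c "
from h import *
st()
a=[viewer.camera('scene') for _ in range(3)]
im=np.mean([x['img'].astype(float) for x in a],0)
g=im[105:165,225:305];g=cv2.resize(g,(800,600),interpolation=2)
cv2.imwrite('pics/j.png',np.clip((g-25)*1.8,0,255).astype(np.uint8))
print([np.round(r['location'],4).tolist()+[r['conf']] for r in spotter.spot_point('scene','knob_center')])"
```

```text
t: 19.75
tool_pos: [0.6109, 0.1529, 0.1048]
tcp_rot: [-179.3, -1.4, 128.2]
ft_force: [-0.2, -0.2, -1.6]
grip_width: 0.0418
t: 19.83
tool_pos: [0.6105, 0.1516, 0.1037]
tcp_rot: [-179.2, -1.5, 128.1]
ft_force: [0.2, -0.9, -1.6]
grip_width: 0.0421
{'t': 19.8333, 'joints': [13.4588, 33.727, 11.2098, 68.823, 1.0162, 65.3513], 'tool_pos': [0.6105, 0.1516, 0.1037], 'tcp_rot': [-179.2055, -1.4823, 128.0853], 'ft_force': [0.2117, -0.8811, -1.5747], 'torque': [-0.0263, 0.0197, 0.0005], 'grip_width': 0.0421}
[[0.493, 0.1738, 0.0145, 0.76], [0.61, 0.1495, 0.1174, 0.61], [0.4139, 0.0067, 0.0194, 0.57]]
```

View pics/j.png

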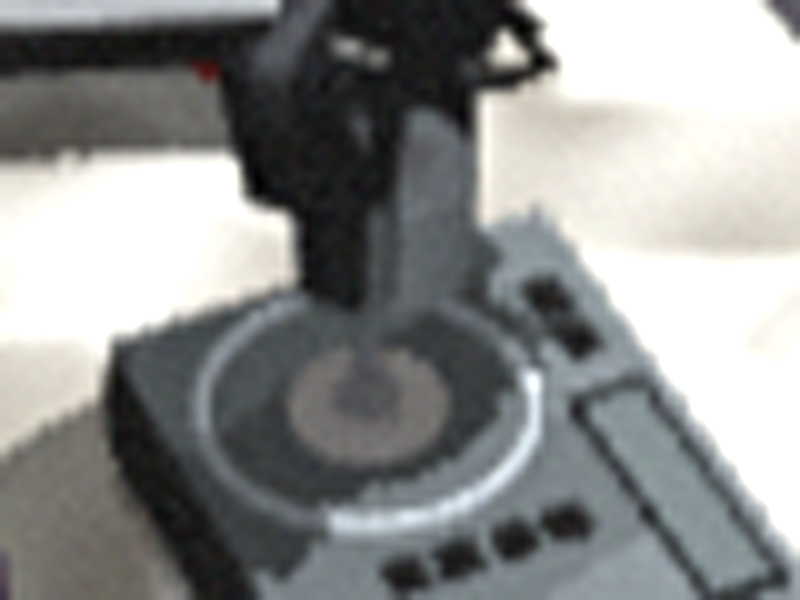

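```bash
python3 -m inch '{"fingers":[1,1,1,1,1],"travel":[[0.12,0.14,0.05],[0,0,0.15],[0,0,0.2],[0,0,0.1],[0,0,0]],"yaw":[0,0,0,0,0]}';python3 -m inch '{"fingers":[1],"travel":[[0,0,0]],"yaw":[0]}'
```

```text
t: 20.45
tool_pos: [0.6123, 0.1592, 0.0923]
tcp_rot: [-179.4, -1.4, 128.3]
ft_force: [-0.6, -0.5, -2.2]
grip_width: 0.0418
t: 20.53
tool_pos: [0.612, 0.1593, 0.0919]
tcp_rot: [-179.4, -1.4, 128.3]
ft_force: [-0.5, -0.2, -2.4]
grip_width: 0.0418
```

```bash
python3 -m inch '{"fingers":[1,1,1,1,1,1],"travel":[[-0.04,-0.05,0.1],[0,0,0.2],[0,0,0.2],[0,0,0.2],[0,0,0.1],[0,0,0]],"yaw":[0,0,0,0,0,0]}';python3 -m inch '{"fingers":[1],"travel":[[0,0,0]],"yaw":[0]}'; python3 -c "
from h import *
st()
a=[viewer.camera('scene') for _ in range(3)]
im=np.mean([x['img'].astype(float) for x in a],0)
g=im[115:163,229:293];g=cv2.resize(g,(800,600),interpolation=2)
cv2.imwrite('pics/k.png',np.clip((g-25)*1.8,0,255).astype(np.uint8))"
```

```text
t: 21.03
tool_pos: [0.6108, 0.1577, 0.0695]
tcp_rot: [-179.4, -1.4, 128.3]
ft_force: [0.0, -0.3, -2.3]
grip_width: 0.0419
t: 21.12
tool_pos: [0.6106, 0.1576, 0.0691]
tcp_rot: [-179.3, -1.4, 128.3]
ft_force: [0.0, 0.4, -1.6]
grip_width: 0.042
{'t': 21.1167, 'joints': [13.9727, 35.4142, 8.6858, 64.4687, 1.0427, 65.6894], 'tool_pos': [0.6106, 0.1576, 0.0691], 'tcp_rot': [-179.3381, -1.4429, 128.264], 'ft_force': [0.0345, 0.3718, -1.5629], 'torque': [-0.0137, -0.0581, 0.0137], 'grip_width': 0.042}
```

View pics/k.png

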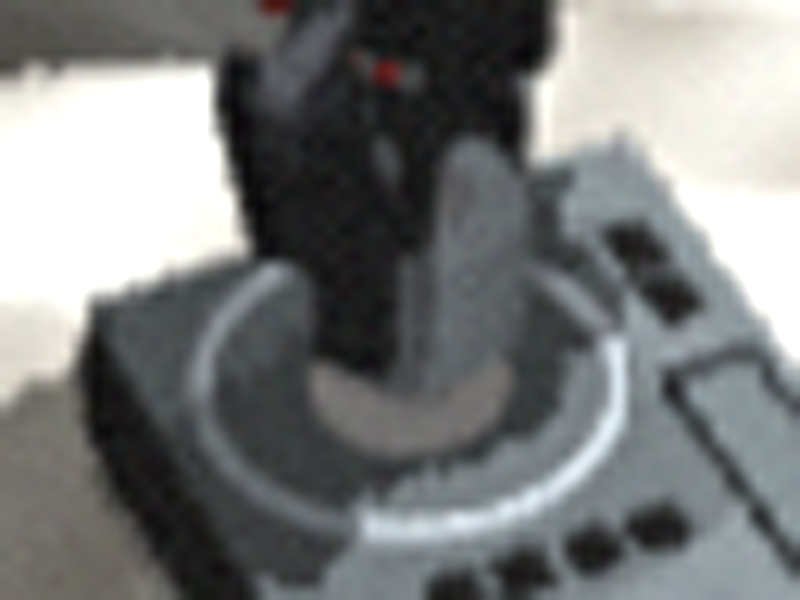

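```bash
python3 -c "
from h import *
c=viewer.camera('scene')
a=np.linspace(0,2*np.pi,400)
for nm,p,r in(('knobtop',(.611,.1576,.097),.022),('knobbot',(.611,.1576,.065),.022),('washer_scene',(.6105,.1591,.048),.0205),('washer_mean',(.610,.158,.048),.0205)):
    q=np.array([proj(c,np.array(p)+[r*np.cos(t),r*np.sin(t),0]) for t in a]);q=(q-[229,115]+.5)*12.5
    print(nm,q.min(0).round(),q.max(0).round())"
```

```text
knobtop [300. 121.] [528. 274.]
knobbot [304. 243.] [526. 395.]
washer_scene [307. 306.] [511. 448.]
washer_mean [308. 310.] [512. 452.]
```

```bash
python3 -m inch '{"fingers":[1,1,1,1],"travel":[[0,0,0.07],[0,0,0.07],[0,0,0.05],[0,0,0]],"yaw":[0,0,0,0]}';python3 -m inch '{"fingers":[1,1,1],"travel":[[0,0,0.05],[0,0,0.05],[0,0,0.05]],"yaw":[0,0,0]}'
```

```text
t: 21.65
tool_pos: [0.6116, 0.158, 0.0656]
tcp_rot: [-179.5, -1.4, 128.3]
ft_force: [0.0, -0.6, -3.0]
grip_width: 0.0424
t: 21.9
tool_pos: [0.6114, 0.1584, 0.0619]
tcp_rot: [-179.5, -1.4, 128.3]
ft_force: [-1.2, 1.7, -0.5]
grip_width: 0.042
```

```bash
python3 -m inch '{"fingers":[1,1],"travel":[[0,-0.02,0.05],[0,-0.02,0.05]],"yaw":[0,0]}';python3 -m inch '{"fingers":[1,1],"travel":[[0,0,0.05],[0,0,0.05]],"yaw":[0,0]}'
```

```text
t: 22.07
tool_pos: [0.6104, 0.158, 0.0593]
tcp_rot: [-179.5, -1.4, 128.3]
ft_force: [1.1, -1.2, -2.4]
grip_width: 0.0417
t: 22.23
tool_pos: [0.6103, 0.1579, 0.0563]
tcp_rot: [-179.5, -1.4, 128.3]
ft_force: [0.5, 1.0, -2.0]
grip_width: 0.0418
```

```bash
python3 -m inch '{"fingers":[1,1],"travel":[[0,0,0.05],[0,0,0.05]],"yaw":[0,0]}';python3 -m inch '{"fingers":[1,1],"travel":[[0,0,0.05],[0,0,0.03]],"yaw":[0,0]}';python3 -c "
from h import *
st()
a=[viewer.camera('scene') for _ in range(3)]
im=np.mean([x['img'].astype(float) for x in a],0)
g=im[115:163,229:293];g=cv2.resize(g,(800,600),interpolation=2)
cv2.imwrite('pics/l.png',np.clip((g-25)*1.8,0,255).astype(np.uint8))"
```

```text
t: 22.4
tool_pos: [0.6102, 0.1578, 0.0534]
tcp_rot: [-179.5, -1.4, 128.3]
ft_force: [-0.3, -0.3, -2.4]
grip_width: 0.0422
t: 22.57
tool_pos: [0.6104, 0.1579, 0.0519]
tcp_rot: [-179.5, -1.4, 128.3]
ft_force: [-2.5, -0.2, 5.9]
grip_width: 0.0421
{'t': 22.5667, 'joints': [13.9842, 36.1508, 7.2125, 62.0486, 1.0866, 65.6792], 'tool_pos': [0.6104, 0.1579, 0.0519], 'tcp_rot': [-179.548, -1.3966, 128.2901], 'ft_force': [-2.5172, -0.1831, 5.943], 'torque': [-0.0248, 0.5257, -0.0338], 'grip_width': 0.0421}
```

View pics/l.png

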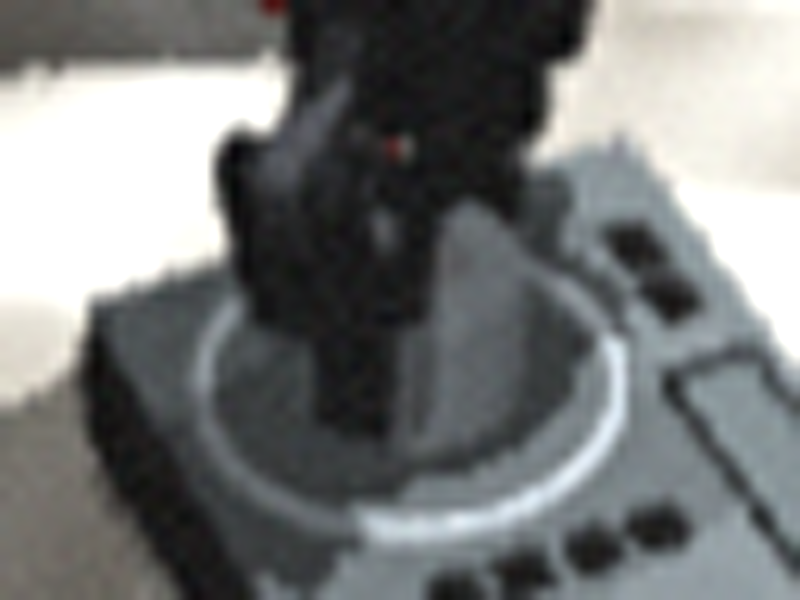

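```bash
python3 -m inch '{"fingers":[0.5,0.4,0.3,0.2,0.1,0,0,0,0],"travel":[[0,0,0],[0,0,0],[0,0,0],[0,0,0],[0,0,0],[0,0,0],[0,0,-0.2],[0,0,-0.3],[0,0,-0.5]],"yaw":[0,0,0,0,0,0,0,0,0]}';python3 -m inch '{"fingers":[0,0,0,0,0,0,0,0],"travel":[[0,0,-0.6],[0,0,-0.8],[0,0,-0.8],[0,0,-0.8],[0,0,-0.6],[0,0,-0.3],[0,0,0],[0,0,0]],"yaw":[0,0,0,0,0,0,0,0]}';python3 -c "
from h import *
st()
a=[viewer.camera('scene') for _ in range(3)]
im=np.mean([x['img'].astype(float) for x in a],0)
g=im[115:163,229:293];g=cv2.resize(g,(800,600),interpolation=2)
cv2.imwrite('pics/m.png',np.clip((g-25)*1.5,0,255).astype(np.uint8))
print([np.round(r['location'],4).tolist()+[r['conf']] for r in spotter.spot_point('scene','knob_center')])
a=np.linspace(0,2*np.pi,400);c=viewer.camera('scene')
for z in(.08,.092):
    q=np.array([proj(c,np.array([.6105,.1591,z])+[.022*np.cos(t),.022*np.sin(t),0]) for t in a]);q=(q-[229,115]+.5)*12.5
    print(z,q.min(0).round(),q.max(0).round())"
```

```text
t: 23.47
tool_pos: [0.6099, 0.1568, 0.075]
tcp_rot: [-179.3, -1.4, 128.3]
ft_force: [0.8, -0.1, -0.1]
grip_width: 0.0855
t: 24.13
tool_pos: [0.6142, 0.1557, 0.1851]
tcp_rot: [-179.8, -1.2, 128.3]
ft_force: [0.1, -0.1, 0.3]
grip_width: 0.0852
{'t': 24.1333, 'joints': [13.7409, 31.008, 18.9972, 78.6979, 1.0134, 65.4691], 'tool_pos': [0.6142, 0.1557, 0.1851], 'tcp_rot': [-179.7758, -1.2161, 128.2632], 'ft_force': [0.1323, -0.0969, 0.3278], 'torque': [-0.0016, -0.0552, -0.0044], 'grip_width': 0.0852}
[[0.493, 0.1738, 0.0123, 0.83], [0.6121, 0.1576, 0.0642, 0.65], [0.4148, 0.0046, 0.0221, 0.61]]
0.08 [297. 183.] [521. 335.]
0.092 [295. 137.] [522. 289.]
```

View pics/m.png

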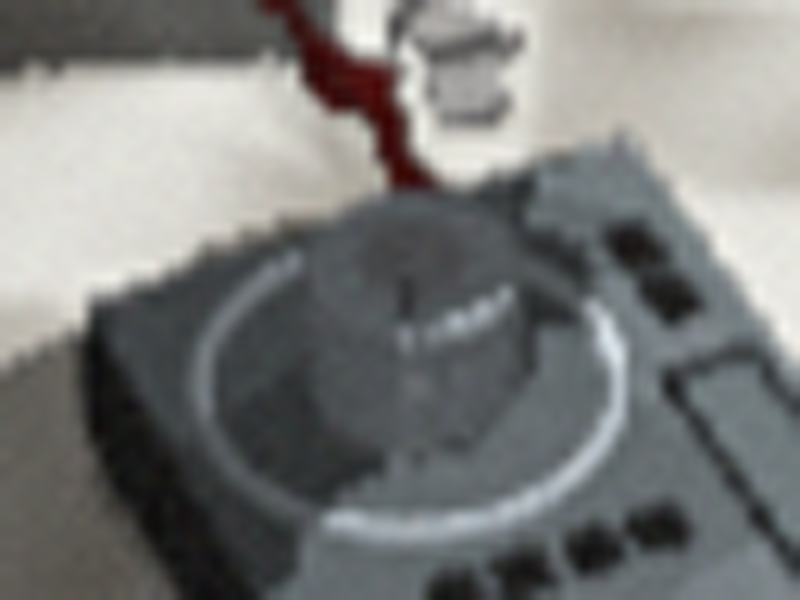

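The knob's top rim spans y 187–340 in the crop. A knob with its top at z = 0.080 predicts 183–335, and one at the 12 mm-up stop predicts 137–289. So it is home, released and level, and I'm handing in.

```bash
python3 -c "
from h import *
o=st();print(robot.finish_job())"
```

```text
{'t': 24.3833, 'joints': [13.7434, 31.121, 18.8811, 78.6957, 1.0136, 65.4661], 'tool_pos': [0.6132, 0.1555, 0.183], 'tcp_rot': [-179.5696, -1.3105, 128.2641], 'ft_force': [0.2834, -0.1021, 0.2243], 'torque': [-0.0374, 0.0103, -0.0386], 'grip_width': 0.0853}
the job is handed in; nothing more can be done
None
```

I weighed the silver aluminium knob on the free pan and fitted it on the jog shaft inside the ring. I handed the job in at 24.4 s; no verdict was reported.

- **Weighing:** I let go and the free pan sank to its lower stop, about 67 mm above the bench, so the knob is heavier than the 160 g reference. I waited over 2 s for the beam to settle.
- **Fitting:** I turned the knob about 42° to match the tang angle read from the camera images. It slid on without any searching. It met the washer at the expected height with about 8 N, well under the 40 N limit.
- **Last checks:** In the picture the top rim sits at the fully-home height, not 12 mm higher. The detector put the knob's centre at z = 0.064 m, which matches 16 mm above the washer. The gripper was open, with the fingertips about 10 cm above the knob.
- **What disagreed:** The two cameras differed by 1–2 mm on the washer's position, and the knob appeared about 1 mm off the axis in the last picture. Both are within the 3 mm limit.
- **Not checked:** I could not measure the force between the knob and the washer, so I am judging it fully seated from the picture and the height alone.

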